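# Lock the wide module into the test dock

## Robot

A 6-joint arm with a two-finger parallel gripper is mounted at the origin on a cart in front of the work surface, level with it; the furniture and walls round the work are solid. World frame = base frame: x ahead of the robot, y to its left, z up, the work surface at z = 0. Lengths are in m, angles in degrees, forces in N, time in s.
With the tool pointing down it reaches from about 0.3 to 0.75 m from the base axis. Payload 8.5 kg.
Tool frame: the origin (TCP) lies at the centre of the arm's flange, where the gripper is bolted on; the fingertips stand 173 mm ahead of it and the grasp point (between the pads) lies env.pinch_z ahead of it (env.pinch_z is the distance from the TCP to the grasp point, in m); z points along the fingers, y is the line along which they close (so a half turn about z gives the same grasp; the last joint's range is limited). The gripper opens to 85 mm and grips with 20 to 120 N. Pads are 22 mm wide; open, the fingers measure 114 mm over their backs; the gripper's body (76 mm by 85 mm) begins 54 mm behind the grasp point. The pads swing forward as they close: fully open they stand 13 mm farther back than shut.
Start: joints at [-81.091, 21.807, 74.336, -0, 83.858, -12.336], TCP at [0.199, -0.513, 0.405] pointing down, gripper open.
Joint ranges: [-178.18, 178.18], [-50.72, 133.34], [12.68, 142.11], [-81.47, 261.47], [9.98, 163.14], [-165.26, 165.26]. Speed limits (degrees/s): [136.94, 136.94, 180, 180, 180, 180].

## Interface

Orientations are given as a 3x3 rotation matrix whose columns are the frame's x, y, z axes.
In Python, from rig import env, get_image, job, spotter gives the robot as it stands. The module is installed in compiled form; this text tells all that it offers.
- The arm moves only by the shell command python3 -m creep 'ROWS' [FORCE]. ROWS is text: rows parted by semicolons, each of 7 numbers parted by spaces: the turn, a rotation vector about the tool's x, y, z in units of 8 degrees (1.0 is 8 degrees), then the shift along the tool's x, y, z in units of 30 mm (1.0 is 30 mm), then the finger opening in mm, from 0 to 85.4. A call has 1 to 12 rows; each row is the pose to reach, as a shift and turn from the pose commanded when the call began, along the tool's axes at that moment; what a row does not reach only later rows make up. A row lasts 1/10 s, in which the tool goes at most 50 mm and 8.59 degrees, less where a joint would pass 70% of its speed; a pose out of reach is approached as far as the arm can. A call with a gripper value outside its range is refused whole. The fingers move at their own pace and stop on an object; FORCE is the grip in N (left out, the last holds). Time passes only in rows, so rows that repeat a pose let the fingers close. It gives the time, the measured TCP pose, the force, the opening and the grip force at its end, in the units of the state.
- env.observe(): the state, without advancing time (a new reading comes with each control period).
- get_image(name): name is "scene" or "top" or "wrist"; returns a dict with "image" (384x512x3 uint8, blue, green, red), "depth" (384x512 float32, m along the optical axis (not along the pixel's ray), 0 where there is no reading), "intrinsics" (3x3 intrinsics, pixels), "view" (4x4, takes a point from world to camera coordinates). Camera axes: x right, y up, looking along -z (the intrinsics and any distortion apply to the point x, -y, -z); pixel columns grow to the right and rows downward; lengths in m; the calibration is good to about 2 mm. A picture is of the moment at which its call begins.
- job.close_job(): hands the job in; it is judged then, once.
Trained networks look in a picture, given as the dict that the camera call returned (one of the last four; its "shot" number tells which), for a name from the list of things; names that differ only in an ending like _2 or _b are one class to them, and where a whole thing is asked for, a point or a joint stands for the part that bears it (a point fixed in the world has none). Each returns a list of dicts, best first, with "p" (0 to 1); they miss things now and then, are a little off and sometimes report something else, mostly with a low value. They report only what shows in the picture. A call takes as long as a camera call.
- spotter.boxes_of(label, picture): "xy" ([column, row] in pixels, amid what is visible of it).
The state is a dict: "time_s": time; "q": joint angles; "qvel": joint speeds; "joint_efforts": joint torques, N m; "position": TCP position; "tool_rot": TCP orientation; "ft_force": force on the tool from outside, world axes, zero at the start; "wrist_torque": the same for the moment, N m; "grip_width": finger opening in m; "gripper_force": force on a finger pad.
Only numpy, scipy, OpenCV 4.12 (cv2) and the standard library are available. Lean on these libraries where they do the work, as an engineer would, in place of code of your own. Each camera call takes 0.05 s, during which the arm holds its last target. There are 200 camera calls.

## Task

Two plug-in modules lie on the bench. Take the wider one, set it between the guide rails of the test dock with its pin end towards the dock's grey block, and slide it up to the rubber gasket while the cam lever is still open. Then swing the cam lever a quarter turn clockwise until it stops, so that the hook draws the module tight against the block, and let go; do not move the narrower module.

Things in the scene. Friction and masses are not known exactly. Their poses are not given: they have to be found in the camera images.
- wide_module: Module to be docked: plain grey box 110 long (x) x 64 wide (y) x 40 mm high (the front 42 mm only 28 mm high), 0.44 to 0.69 kg. Origin: centre of its underside; z up, +x towards its pin end (front face at x = +55 mm). On top: a black grip bar along x; on the low front deck an upright steel keeper pin. At the start its pin end points away from the robot, up to 0.5 rad off.
- wide_module_grip (a point): Centre of the wide module's grip bar, 20 mm behind its origin and 75 mm above its underside. The bar is 66 mm long (x), 16 mm wide (y), from 68 to 82 mm above the underside, open beneath but for two posts 26 mm before and behind this point; the box's top is 28 mm below the bar. Pinch it across y here.
- wide_module_pin (a point): Top centre of the wide module's steel keeper pin: 12 mm in diameter, 41 mm ahead of the module's origin, top 49 mm above its underside.
- narrow_module: The other module, to be left where it is: same shape, length, height, grip bar and pin, but only 44 mm wide. Origin and axes as for the wide module. The two may lie in either of two places.
- dock: Test dock fixed to the bench. Origin: on the bench top, under the cam's pivot; z up, x along the bay from its open end to the grey block. Base plate 204 x 100 mm, top (the bay's floor) 8 mm up. Two guide rails along x, from x = -144 to -22 mm, inner faces at y = +35 and -35 mm (70 mm apart), with outward-flared lips; rail tops 33 mm above the bench.
- bay_entry (a point): Point on the bay's floor, midway between the rails, 120 mm before the pivot. With its origin here the module can be lowered from above clear of block and hook (its front is then 39 mm short of the gasket); then it slides along the dock's +x.
- bay_seat (a point): Point on the bay's floor where the wide module's origin lies when it is drawn tight against the block (75 mm before the pivot, 8 mm above the bench). The module has 3 mm play to either side. Just touching the gasket its origin is 6 mm short of this point.
- block_face (a point): Middle of the grey block's face, 20 mm before the pivot, 24 mm above the bench; the block is 92 mm wide and 36 mm high. A sprung black rubber gasket pad (44 mm wide, 22 mm high) stands 6 mm out of it here; it takes about 0.5 N to start moving and 4 N to be pressed flush, and pushes the module back out by some mm when let go.
- cam (a joint): Angle of the cam, rad: 0 open, 1.62 at its closed end stop, growing clockwise seen from above; starts between 0 and 0.15. Friction holds it anywhere; turning takes up to about 0.25 N m (4 N at the knob). From about 0.4 its hook gets behind the keeper pin, if the module is at most about 3 mm short of the gasket, and draws it fully in by about 1.35; after that it only holds.
- knob_top (a point): Top centre of the upright round black knob on the cam lever: 16 mm in diameter, 40 mm of it clear above the lever arm, top 101 mm above the bench. It circles the pivot at a radius of 72 mm: in the dock's frame at 115 degrees counterclockwise from +x when the cam is at 0, at 22 degrees when closed. Being round, it can be pushed or pinched without turning the hand.
- cam_pivot (a point): The cam's vertical pivot axis, at the top of the hub, about 48 mm above the bench, straight over the dock's origin.
- hook_tip (a point): Inner edge of the steel spiral hook's leading tip, 53 mm from the pivot. The hook is 8 mm thick, 41 to 49 mm above the bench. When open it lies on the -y side of the bay's middle line, and a pin coming in along the middle passes it.

How it is judged (in metres and radians):
On the way:
1. the wide module stands on the bay's floor between the rails, no more than 10 mm short of the gasket, with the cam still open (below 0.35 rad) (x of wide_module in the frame of dock between -0.091 and -0.07 m and y of wide_module in the frame of dock between -0.006 and 0.006 m and z of wide_module in the frame of dock below 0.0115 m and value of joint cam below 0.35 rad), for 0.1 s.
At the end, for the whole second after the job is handed in: The cam stands beyond 1.4 rad (closed) and the wide module is at rest on the bay's floor (within 2.5 mm), upright, between the rails, pin end first, with its front within 2 mm of the block (value of joint cam above 1.4 rad and x of wide_module in the frame of dock between -0.077 and -0.072 m and y of wide_module in the frame of dock between -0.006 and 0.006 m and z of wide_module in the frame of dock below 0.0105 m and x of wide_module_pin in the frame of dock above -0.04 m and angle between wide_module's own z axis and vertical below 0.06 rad and linear speed of wide_module below 0.01 m/s); the robot touches nothing.
It fails at once if the narrow module is moved by more than 30 mm (distance of narrow_module from where it was at the start of the episode above 0.03 m).
It also fails if it takes over 48 s, if anything falls off the work surface, if the arm or the gripper's body presses on something with over 40 N, if the wrist force passes 120 N, or if a joint passes its speed limit or range.

## Working session

There is one attempt and no reset: what is moved stays moved. The work goes in short steps, Python scripts to look and compute and a shell command to move; the robot and the scene stay as the last step left them, time stands still between calls to the robot, and variables do not carry over. Pictures are saved under pics/ and viewed, at most 10 in all, crops included, and the job is handed in when it is done.

```bash
mkdir -p pics
cat > h.py <<'E'
import numpy as np, cv2
from rig import env, get_image, job, spotter
def world(im,u,v,z=None):
    K=np.array(im["intrinsics"]);V=np.linalg.inv(np.array(im["view"]))
    d=im["depth"][int(round(v)),int(round(u))]
    r=np.array([(u-K[0,2])/K[0,0],-(v-K[1,2])/K[1,1],-1])
    R=V[:3,:3]@r;o=V[:3,3]
    if z is not None: return o+R*(z-o[2])/R[2]
    return o+R*d
def cloud(im):
    K=np.array(im["intrinsics"]);V=np.linalg.inv(np.array(im["view"]));d=im["depth"]
    v,u=np.mgrid[:d.shape[0],:d.shape[1]]
    c=np.stack([(u-K[0,2])/K[0,0]*d,-(v-K[1,2])/K[1,1]*d,-d],-1)
    w=c@V[:3,:3].T+V[:3,3]; w[d==0]=np.nan
    return w
E
python3 - <<'E'
from h import *
for n in ["top","scene"]:
    im=get_image(n);cv2.imwrite(f"pics/{n}0.png",im["image"])
    for l in ["wide_module","narrow_module","wide_module_grip","wide_module_pin","dock","knob_top","cam_pivot","hook_tip","block_face"]:
        for b in spotter.boxes_of(l,im)[:2]:
            print(n,l,round(b["p"],2),np.round(b["xy"]),np.round(world(im,*b["xy"]),3))
o=env.observe();print(env.pinch_z,np.round(o["tool_rot"],3),o["position"],o["time_s"])
E
```

```text
top wide_module 0.63 [138. 216.] [0.457 0.319 0.04 ]
top wide_module 0.36 [214. 206.] [0.481 0.14  0.079]
top narrow_module 0.56 [213. 207.] [0.478 0.142 0.077]
top wide_module_grip 0.79 [139. 216.] [0.458 0.316 0.037]
top wide_module_pin 0.94 [138. 216.] [0.457 0.318 0.04 ]
top wide_module_pin 0.41 [362. 163.] [ 0.587 -0.201  0.053]
top dock 0.96 [349. 188.] [ 0.533 -0.178  0.009]
top knob_top 0.93 [361. 162.] [ 0.589 -0.197  0.055]
top cam_pivot 0.62 [352. 186.] [ 0.537 -0.185  0.004]
top cam_pivot 0.44 [141. 216.] [0.457 0.311 0.043]
top hook_tip 0.94 [364. 164.] [ 0.584 -0.204  0.053]
top block_face 0.91 [350. 191.] [ 0.525 -0.182  0.009]
scene wide_module 0.87 [198. 295.] [0.443 0.33  0.044]
scene narrow_module 0.78 [245. 230.] [0.47  0.149 0.039]
scene wide_module_grip 0.93 [200. 295.] [0.442 0.328 0.041]
scene wide_module_pin 0.62 [197. 296.] [0.445 0.333 0.041]
scene dock 0.75 [305. 146.] [ 0.527 -0.201  0.009]
scene dock 0.44 [291. 129.] [ 0.584 -0.201  0.042]
scene knob_top 0.71 [288. 127.] [ 0.587 -0.188  0.055]
scene cam_pivot 0.78 [303. 149.] [ 0.523 -0.185  0.008]
scene hook_tip 0.55 [284. 126.] [ 0.598 -0.183  0.058]
scene block_face 0.81 [305. 145.] [ 0.528 -0.202  0.01 ]
0.1547 [[ 0.932  0.362  0.   ]
 [ 0.362 -0.932 -0.   ]
 [ 0.     0.    -1.   ]] [ 0.19928635 -0.51260451  0.40474098] 1.0
```

Run:
```python
from h import *
im=get_image("top");np.savez("top0.npz",**{k:im[k] for k in["image","depth","intrinsics","view"]})
c=cv2.resize(im["image"][100:300,80:430],None,fx=2.28,fy=2.28,interpolation=cv2.INTER_CUBIC);cv2.imwrite("pics/topc.png",c)
w=cloud(im)
def rect(m,name):
    p=w[m][:,:2].astype(np.float32)
    if len(p)<5: print(name,len(p));return
    print(name,len(p),p.mean(0).round(4),[np.round(x,4) for x in cv2.minAreaRect(p)])
X,Y,Z=w[...,0],w[...,1],w[...,2]
for nm,y0,y1 in [("A",.22,.42),("B",.05,.22)]:
    r=(Y>y0)&(Y<y1)&(X>.3)&(X<.65)
    rect(r&(Z>.018),nm+" all");rect(r&(Z>.034)&(Z<.045),nm+" top");rect(r&(Z>.06),nm+" bar")
    rect(r&(Z>.02)&(Z<.032),nm+" deck")
r=(Y<-.05)&(Y>-.35)&(X>.3)&(X<.75)
for a,b in[(.004,.013),(.028,.034),(.034,.038),(.04,.053),(.053,.07),(.09,.105)]: rect(r&(Z>a)&(Z<b),f"dock {a}-{b}")
```

```text
A all 3410 [0.5476 0.3163] [array([0.5243, 0.3201]), array([0.1998, 0.2515]), np.float64(89.9721)]
A top 693 [0.4694 0.3236] [array([0.5135, 0.3165]), array([0.227 , 0.2023]), np.float64(2.4621)]
A bar 1217 [0.5902 0.3083] [array([0.5562, 0.3475]), array([0.1835, 0.263 ]), np.float64(68.8506)]
A deck 1074 [0.5394 0.318 ] [array([0.5338, 0.3373]), array([0.1725, 0.2482]), np.float64(74.5766)]
B all 1193 [0.516  0.1474] [array([0.5437, 0.1518]), array([0.235 , 0.0954]), np.float64(12.1918)]
B top 347 [0.4673 0.1486] [array([0.5407, 0.1666]), array([0.2346, 0.0651]), np.float64(12.1385)]
B bar 387 [0.538  0.1486] [array([0.5403, 0.1716]), array([0.2188, 0.0954]), np.float64(0.3768)]
B deck 354 [0.5252 0.1399] [array([0.5545, 0.1432]), array([0.2263, 0.0847]), np.float64(25.0117)]
dock 0.004-0.013 2330 [ 0.5308 -0.183 ] [array([ 0.5508, -0.2007]), array([0.2988, 0.3398]), np.float64(89.9228)]
dock 0.028-0.034 676 [ 0.629 -0.197] [array([ 0.5989, -0.2028]), array([0.3022, 0.2925]), np.float64(0.0087)]
dock 0.034-0.038 670 [ 0.6838 -0.2002] [array([ 0.6   , -0.2009]), array([0.2997, 0.2984]), np.float64(0.1282)]
dock 0.04-0.053 502 [ 0.6366 -0.2151] [array([ 0.6428, -0.2003]), array([0.2992, 0.2143]), np.float64(89.9527)]
dock 0.053-0.07 220 [ 0.5952 -0.2104] [array([ 0.5926, -0.2397]), array([0.0461, 0.2303]), np.float64(12.1496)]
dock 0.09-0.105 136 [ 0.6075 -0.2809] [array([ 0.5949, -0.2414]), array([0.0386, 0.2294]), np.float64(12.2194)]
```

View pics/topc.png

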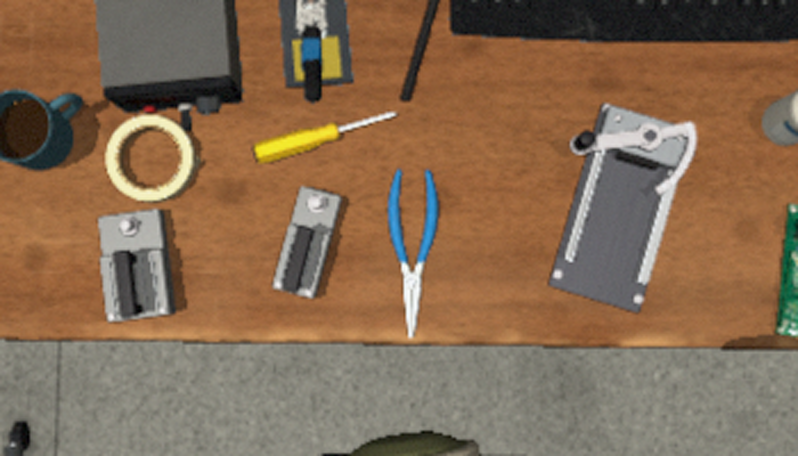

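View pics/scene0.png

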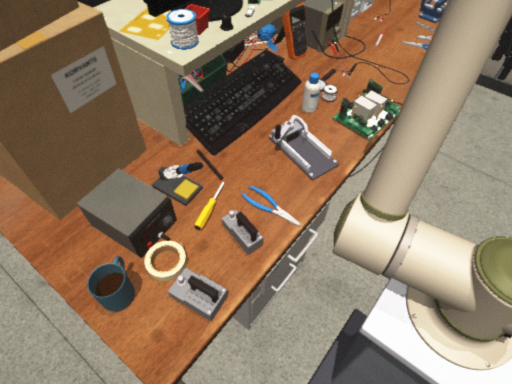

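The top view shows the wide module at about crop (136,265), the narrow one at (308,243) and the dock at (625,205), with its block end up and the knob at (583,140). The scene view agrees.

Run:
```python
from h import *
im=np.load("top0.npz")
f=lambda u,v,z:world(im,80+u/2.28,100+v/2.28,z)[:2].round(4)
for n,u,v,z in [("dFL",550,285,.008),("dFR",640,310,.008),("dBL",604,103,.008),("hub",650,136,.048),("knob",583,140,.101),
 ("railLf",570,262,.033),("railRf",643,282,.033),("wpin",128,226,.049),("wbarB",127,315,.082),("wbarF",122,252,.082),("wFL",98,215,.028),("wFR",161,210,.028),("wBL",108,321,.04),("wBR",172,314,.04)]: print(n,f(u,v,z))
w=cloud(im)
for nm,(u0,u1,v0,v1),za,zb in [("wide top",(85,185,195,335),.034,.045),("wide bar",(85,185,195,335),.06,.09),("knob",(565,600,120,160),.09,.11)]:
    s=w[int(100+v0/2.28):int(100+v1/2.28),int(80+u0/2.28):int(80+u1/2.28)]
    m=(s[...,2]>za)&(s[...,2]<zb);p=s[m][:,:2].astype(np.float32);print(nm,len(p),p.mean(0),cv2.minAreaRect(p))
i=get_image("wrist");print(i["intrinsics"])
V=np.linalg.inv(i["view"]);o=env.observe();R=np.array(o["tool_rot"]);print("cam in tool",R.T@(V[:3,3]-o["position"]),"\n",R.T@V[:3,:3])
```

```text
dFL [ 0.4422 -0.1117]
dFR [ 0.4173 -0.2063]
dBL [ 0.636  -0.1685]
hub [ 0.5954 -0.2081]
knob [ 0.5824 -0.1303]
railLf [ 0.4657 -0.1287]
railRf [ 0.4462 -0.2039]
wpin [0.4956 0.3221]
wbarB [0.4063 0.3126]
wbarF [0.4678 0.3194]
wFL [0.5078 0.3582]
wFR [0.5139 0.2936]
wBL [0.3994 0.3414]
wBR [0.4073 0.2769]
wide top 558 [0.43716374 0.31449932] ((0.4526801109313965, 0.32042524218559265), (0.1012486070394516, 0.0637342631816864), 8.710099220275879)
wide bar 234 [0.43720898 0.31726348] ((0.43730688095092773, 0.3181012272834778), (0.06577738374471664, 0.017125016078352928), 8.071355819702148)
knob 41 [ 0.5840756  -0.13341634] ((0.5838841199874878, -0.1336991935968399), (0.013215978629887104, 0.014121639542281628), 1.5024117231369019)
[[332.30646321   0.         256.37452302]
 [  0.         332.30646321 192.04761776]
 [  0.           0.           1.        ]]
cam in tool [ 0.07588981 -0.00100398  0.03001058] 
 [[ 3.97148349e-04  9.54768079e-01  2.97351235e-01]
 [ 9.99999760e-01 -5.48169400e-04  4.24502663e-04]
 [ 5.68300440e-04  2.97350995e-01 -9.54768067e-01]]
```

```bash
cat >> h.py <<'E'
def delta(pos,yaw):
    o=env.observe();R=np.array(o["tool_rot"]);c,s=np.cos(np.radians(yaw)),np.sin(np.radians(yaw))
    T=np.array([[c,s,0],[s,-c,0],[0,0,-1]])
    from scipy.spatial.transform import Rotation as Q
    print("row",np.round(np.degrees(Q.from_matrix(R.T@T).as_rotvec())/8,3),np.round(R.T@(np.array(pos)-o["position"])/.03,3),"t",o["time_s"])
E
python3 -m creep '0 0 4.6 14.7 -5.5 0 85;0 0 4.6 14.7 -5.5 0 85;0 0 4.6 14.7 -5.5 0 85;0 0 4.6 14.7 -5.5 0 85;0 0 4.6 14.7 -5.5 0 85;0 0 4.6 14.7 -5.5 0 85;0 0 4.6 14.7 -5.5 0 85;0 0 4.6 14.7 -5.5 0 85;0 0 4.6 14.7 -5.5 0 85;0 0 4.6 14.7 -5.5 0 85;0 0 4.6 14.7 -5.5 0 85;0 0 4.6 14.7 -5.5 0 85'
python3 - <<'E'
from h import *
im=get_image("wrist");np.savez("w1.npz",**{k:im[k] for k in["image","depth","intrinsics","view"]})
cv2.imwrite("pics/w1.png",cv2.resize(im["image"],None,fx=1.5,fy=1.5,interpolation=cv2.INTER_CUBIC))
o=env.observe();print(o["position"],o["tool_rot"])
E
```

```text
time_s: 2.3
position: [0.5508, -0.1986, 0.4045]
tool_rot: [[0.964, -0.267, -0.001], [-0.267, -0.964, -0.0], [-0.0, 0.0, -1.0]]
ft_force: [-0.6, -0.9, 0.4]
grip_width: 0.0852
gripper_force: 0.0
[ 0.55027987 -0.19929269  0.40459118] [[ 9.63375637e-01 -2.68155098e-01 -4.75581907e-04]
 [-2.68155167e-01 -9.63375731e-01 -8.55919182e-05]
 [-4.35212158e-04  2.09986914e-04 -9.99999883e-01]]
```

View pics/w1.png

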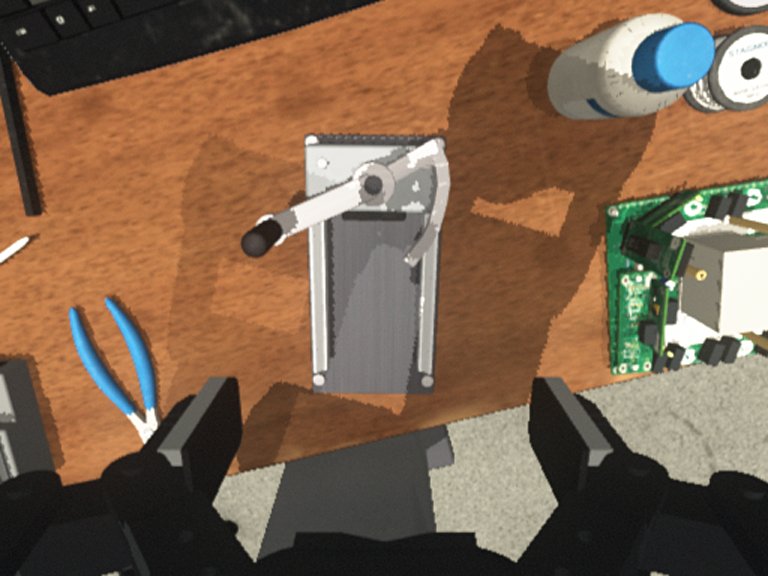

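The wrist view shows the dock, with its base corners at (313,392) and (433,392), hub at (374,184) and knob top at (256,240). The hook lies open on the right. I'll fit the rails and plate next.

Run:
```python
from h import *
im=np.load("w1.npz")
f=lambda u,v,z:world(im,u/1.5,v/1.5,z)[:2]
for n,u,v,z in [("FL",313,392,.008),("FR",433,392,.008),("hub",374,184,.048),("knob",257,239,.101)]: print(n,f(u,v,z).round(4))
w=cloud(im);hub=f(374,184,.048)
a=np.radians(-15.5)
for it in range(3):
    C=np.array([[np.cos(a),np.sin(a)],[-np.sin(a),np.cos(a)]])
    q=(w[...,:2]-hub)@C.T; Z=w[...,2]
    m=(abs(q[...,1])<.06)&(q[...,0]>-.135)&(q[...,0]<-.065)&(Z>.029)&(Z<.037)
    res=[]
    for s in(1,-1):
        k=m&(s*q[...,1]>.025);p=np.polyfit(q[k][:,0],q[k][:,1],1)
        res.append(p);print(s,k.sum(),p.round(4),np.percentile(q[k][:,1],[2,50,98]).round(4))
    a+=np.arctan((res[0][0]+res[1][0])/2)
    print("yaw",np.degrees(a))
m=(abs(q[...,1])<.045)&(q[...,0]>-.1)&(q[...,0]<.06)&(Z>.034)&(Z<.039)
print("block x",np.percentile(q[m][:,0],[1,5,95,99]),np.percentile(q[m][:,1],[1,99]),np.median(Z[m]))
m=(abs(q[...,1])<.05)&(q[...,0]<-.1)&(q[...,0]>-.2)&(Z>.004)&(Z<.014)
print("floor x min",np.percentile(q[m][:,0],[.5,2]),np.median(Z[m]))
r=Z>.095; k=r&(np.linalg.norm(q-[-.03,.065],axis=-1)<.03);print("knob",np.median(q[k],0),k.sum(),np.median(w[k],0))
```

```text
FL [ 0.4425 -0.1066]
FR [ 0.4162 -0.2019]
hub [ 0.5948 -0.2028]
knob [ 0.5878 -0.1342]
1 365 [-0.0094  0.0422] [0.04   0.0432 0.0463]
-1 356 [-0.0131 -0.0406] [-0.0425 -0.0392 -0.0359]
yaw -16.14469859932705
1 363 [0.0018 0.0422] [0.0388 0.0421 0.0452]
-1 355 [-0.0013 -0.0405] [-0.0435 -0.0404 -0.0371]
yaw -16.132942504332718
1 363 [0.0015 0.0422] [0.0389 0.0421 0.0452]
-1 355 [-0.0015 -0.0405] [-0.0435 -0.0404 -0.0371]
yaw -16.13284865367597
block x [-0.09078342 -0.05194046  0.02229589  0.02357526] [-0.04233598  0.04459795] 0.03665975182842837
floor x min [-0.17314344 -0.17176305] 0.009003213381346242
knob [-0.0344034   0.04961985] 8378 [ 0.57325268 -0.14333508  0.29690145]
```

Run:
```python
from h import *
delta([.4373,.318,.32],8.2)
```

```text
row [ 1.000e-03  3.000e-03 -2.969e+00] [ -8.251 -15.602   2.82 ] t 2.35
```

```bash
python3 -m creep '0 0 -2.97 -8.25 -15.6 2.82 85;0 0 -2.97 -8.25 -15.6 2.82 85;0 0 -2.97 -8.25 -15.6 2.82 85;0 0 -2.97 -8.25 -15.6 2.82 85;0 0 -2.97 -8.25 -15.6 2.82 85;0 0 -2.97 -8.25 -15.6 2.82 85;0 0 -2.97 -8.25 -15.6 2.82 85;0 0 -2.97 -8.25 -15.6 2.82 85;0 0 -2.97 -8.25 -15.6 2.82 85;0 0 -2.97 -8.25 -15.6 2.82 85;0 0 -2.97 -8.25 -15.6 2.82 85;0 0 -2.97 -8.25 -15.6 2.82 85'
python3 -m creep '0 0 0 0 0 0 85;0 0 0 0 0 0 85;0 0 0 0 0 0 85'
python3 - <<'E'
from h import *
im=get_image("wrist");np.savez("w2.npz",**{k:im[k] for k in["image","depth","intrinsics","view"]})
cv2.imwrite("pics/w2.png",cv2.resize(im["image"],None,fx=1.5,fy=1.5,interpolation=cv2.INTER_CUBIC))
w=cloud(im);m=(w[...,2]>.074)&(w[...,2]<.088)&(np.hypot(w[...,0]-.437,w[...,1]-.318)<.06)
p=w[m][:,:2].astype(np.float32);print(len(p),p.mean(0),cv2.minAreaRect(p))
delta([.4373,.318,.2297],8.2)
E
```

```text
time_s: 3.55
position: [0.4366, 0.3202, 0.3195]
tool_rot: [[0.989, 0.145, -0.001], [0.145, -0.989, 0.0], [-0.001, -0.0, -1.0]]
ft_force: [0.3, -0.2, 0.7]
grip_width: 0.0847
gripper_force: 0.0
time_s: 3.85
position: [0.4382, 0.3169, 0.3205]
tool_rot: [[0.99, 0.14, 0.001], [0.14, -0.99, 0.0], [0.001, -0.0, -1.0]]
ft_force: [0.5, -0.5, 0.8]
grip_width: 0.0849
gripper_force: 0.0
2193 [0.44003776 0.32186535] ((0.4376441538333893, 0.32158932089805603), (0.06579989939928055, 0.016021016985177994), 8.796709060668945)
row [-0.    -0.004 -0.014] [-0.024 -0.036  3.025] t 3.9
```

View pics/w2.png

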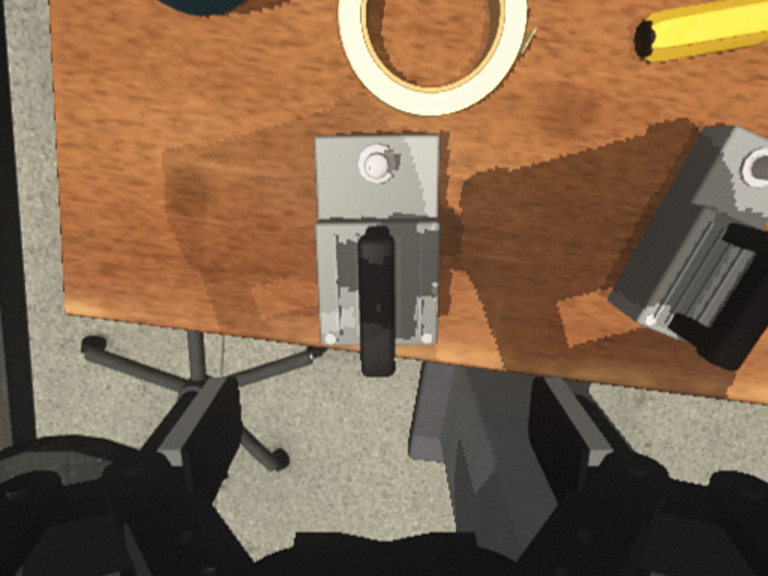

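The bar is centred at about (377,300), parallel to the fingers and about 3 mm to the left. I'll descend, shift, and pinch.

```bash
python3 -m creep '0 0 0 0 -0.1 1 60;0 0 0 0 -0.1 2 60;0 0 0 0 -0.1 2.7 60;0 0 0 0 -0.1 3.0 60;0 0 0 0 -0.1 3.0 60;0 0 0 0 -0.1 3.0 0;0 0 0 0 -0.1 3.0 0;0 0 0 0 -0.1 3.0 0;0 0 0 0 -0.1 3.0 0;0 0 0 0 -0.1 3.0 0;0 0 0 0 -0.1 3.0 0;0 0 0 0 -0.1 3.0 0' 70
python3 -m creep '0 0 0 0 0 0 0;0 0 0 0 0 -0.5 0;0 0 0 0 0 -1 0;0 0 0 0 0 -2 0;0 0 0 0 0 -3 0;0 0 0 0 0 -4 0;0 0 0 0 0 -4 0;0 0 0 0 0 -4 0;0 0 0 0 0 -4 0'
python3 - <<'E'
from h import *
o=env.observe();print(o["position"],np.degrees(np.arctan2(o["tool_rot"][1][0],o["tool_rot"][0][0])))
a=np.radians(-16.13);D=np.array([.5951,-.2019])
e=D+np.array([np.cos(a),np.sin(a)])*-.143
print(e);delta([*e,.35],-16.13)
E
```

```text
time_s: 5.1
position: [0.4373, 0.3211, 0.231]
tool_rot: [[0.99, 0.143, 0.001], [0.143, -0.99, 0.0], [0.002, -0.0, -1.0]]
ft_force: [-1.0, -2.9, 6.5]
grip_width: 0.015
gripper_force: 68.4
time_s: 6.0
position: [0.4369, 0.321, 0.348]
tool_rot: [[0.99, 0.143, -0.004], [0.143, -0.99, -0.002], [-0.004, 0.001, -1.0]]
ft_force: [0.0, 0.1, -5.2]
grip_width: 0.015
gripper_force: 69.2
[0.4368838  0.3210466  0.34801976] 8.20470403230345
[ 0.45772936 -0.16217207]
row [0.014 0.026 3.042] [-1.611 16.042 -0.043] t 6.0
```

```bash
python3 -m creep '0 0 0.3 -0.1 1.2 -0.6 0;0 0 0.8 -0.4 2.7 -1 0;0 0 1.2 -0.6 4.2 -1 0;0 0 1.6 -0.8 5.7 -1 0;0 0 2 -1 7.2 -1 0;0 0 2.4 -1.1 8.7 -1 0;0 0 2.7 -1.2 10.2 -1 0;0 0 3.04 -1.4 11.7 -1 0;0 0 3.04 -1.6 13.2 -1 0;0 0 3.04 -1.61 14.7 -1 0;0 0 3.04 -1.61 15.6 -0.5 0;0 0 3.04 -1.61 16.04 0 0'
python3 -m creep '0 0 0 0 0 0 0;0 0 0 0 0 0 0;0 0 0 0 0 0 0;0 0 0 0 0 0 0'
python3 - <<'E'
from h import *
im=get_image("wrist");np.savez("w3.npz",**{k:im[k] for k in["image","depth","intrinsics","view"]})
cv2.imwrite("pics/w3.png",cv2.resize(im["image"],None,fx=1.5,fy=1.5,interpolation=cv2.INTER_CUBIC))
o=env.observe();print(o["position"],np.degrees(np.arctan2(o["tool_rot"][1][0],o["tool_rot"][0][0])))
a=np.radians(-16.13);D=np.array([.5951,-.2019])
e=D+np.array([np.cos(a),np.sin(a)])*-.143
delta([*e,.245],-16.13)
# hub/knob in the frame
w=cloud(im);R=np.array(o["tool_rot"]);q=(w-o["position"])@R  # tool frame
Z=w[...,2];t=q
C=np.array([[np.cos(a),np.sin(a)],[-np.sin(a),np.cos(a)]]);d=(w[...,:2]-D)@C.T
for s in(1,-1):
    m=(Z>.029)&(Z<.037)&(s*d[...,1]>.03)&(s*d[...,1]<.055)&(d[...,0]>-.135)&(d[...,0]<-.03)
    if m.sum()>20:print("rail",s,m.sum(),np.polyfit(d[m][:,0],d[m][:,1],1),np.percentile(d[m][:,1],[2,50,98]))
E
```

```text
time_s: 7.2
position: [0.458, -0.1645, 0.3482]
tool_rot: [[0.96, -0.28, -0.002], [-0.28, -0.96, 0.001], [-0.002, -0.0, -1.0]]
ft_force: [-0.8, 0.9, -4.9]
grip_width: 0.0144
gripper_force: 69.6
time_s: 7.6
position: [0.4581, -0.1612, 0.3506]
tool_rot: [[0.961, -0.276, 0.001], [-0.276, -0.961, -0.0], [0.001, 0.0, -1.0]]
ft_force: [0.8, 0.3, -5.6]
grip_width: 0.0146
gripper_force: 69.6
[ 0.45803827 -0.1612765   0.35059126] -16.05569067308504
row [ 0.001 -0.006  0.009] [-0.005  0.031  3.52 ] t 7.65
rail 1 434 [-0.00582801  0.04071593] [0.03756606 0.04098998 0.04416946]
rail -1 360 [-0.04004415 -0.04357603] [-0.04460886 -0.04149255 -0.03796438]
```

View pics/w3.png

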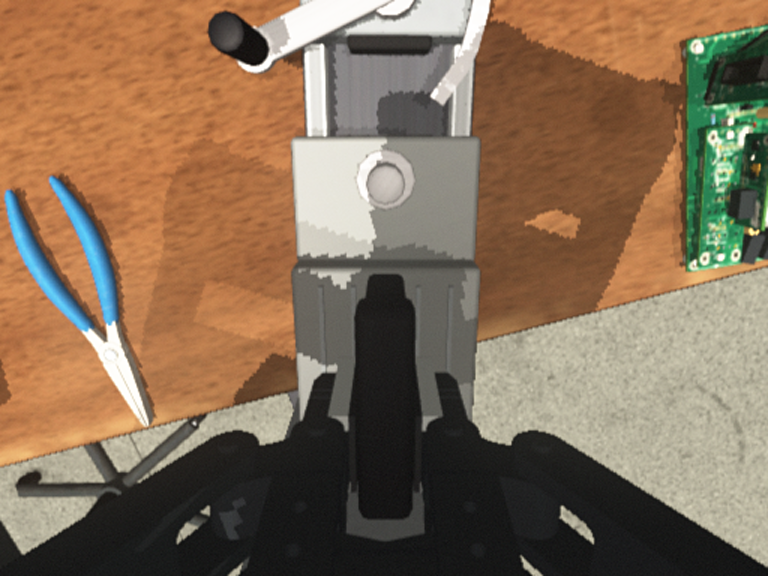

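The module hangs square over the bay: box edges at 293 and 478, rails at 305–325 and 455–472, all on one centre line. Lowering it now.

```bash
python3 -m creep '0 0 0 0 0.02 0.8 0;0 0 0 0 0.02 1.6 0;0 0 0 0 0.02 2.3 0;0 0 0 0 0.02 2.8 0;0 0 0 0 0.02 3.1 0;0 0 0 0 0.02 3.3 0;0 0 0 0 0.02 3.4 0;0 0 0 0 0.02 3.5 0;0 0 0 0 0.02 3.57 0;0 0 0 0 0.02 3.57 0;0 0 0 0 0.02 3.57 0'
python3 -m creep '0 0 0 0 0 0.03 0;0 0 0 0 0 0.06 0;0 0 0 0 0 0.09 0;0 0 0 0 0 0.09 0;0 0 0 0 0 0.09 0'
```

```text
time_s: 8.75
position: [0.4579, -0.1626, 0.2433]
tool_rot: [[0.961, -0.278, 0.0], [-0.278, -0.961, -0.0], [0.001, 0.0, -1.0]]
ft_force: [0.1, -0.2, -4.4]
grip_width: 0.0146
gripper_force: 69.6
time_s: 9.25
position: [0.4579, -0.1626, 0.2403]
tool_rot: [[0.961, -0.278, 0.0], [-0.278, -0.961, 0.0], [0.0, -0.0, -1.0]]
ft_force: [-0.7, 0.4, -6.2]
grip_width: 0.0146
gripper_force: 69.6
```

```bash
python3 -m creep '0 0 0 0 0 0.03 0;0 0 0 0 0 0.05 0;0 0 0 0 0 0.05 0;0 0 0 0 0 0.05 0'
python3 -m creep '0 0 0 0.1 0 0 0;0 0 0 0.3 0 0 0;0 0 0 0.5 0 0 0;0 0 0 0.7 0 0 0;0 0 0 0.9 0 0 0;0 0 0 1.0 0 0 0;0 0 0 1.1 0 0 0;0 0 0 1.15 0 0 0;0 0 0 1.2 0 0 0;0 0 0 1.2 0 0 0;0 0 0 1.2 0 0 0'
```

```text
time_s: 9.65
position: [0.458, -0.1626, 0.2391]
tool_rot: [[0.961, -0.278, 0.001], [-0.278, -0.961, -0.0], [0.001, 0.0, -1.0]]
ft_force: [-1.3, -0.4, 0.6]
grip_width: 0.0147
gripper_force: 70.3
time_s: 10.75
position: [0.4927, -0.1726, 0.239]
tool_rot: [[0.961, -0.278, 0.001], [-0.278, -0.961, -0.0], [0.001, 0.0, -1.0]]
ft_force: [0.5, -0.0, 3.9]
grip_width: 0.0146
gripper_force: 71.0
```

Standing on the floor. Continue gently towards the gasket.

```bash
python3 -m creep '0 0 0 0.05 0 0 0;0 0 0 0.1 0 0 0;0 0 0 0.15 0 0 0;0 0 0 0.2 0 0 0;0 0 0 0.2 0 0 0;0 0 0 0.2 0 0 0'
python3 -m creep '0 0 0 0.03 0 0 0;0 0 0 0.07 0 0 0;0 0 0 0.1 0 0 0;0 0 0 0.1 0 0 0;0 0 0 0.1 0 0 0'
python3 - <<'E'
from h import *
im=get_image("wrist");np.savez("w4.npz",**{k:im[k] for k in["image","depth","intrinsics","view"]})
cv2.imwrite("pics/w4.png",cv2.resize(im["image"],None,fx=1.5,fy=1.5,interpolation=cv2.INTER_CUBIC))
print(env.observe()["ft_force"])
E
```

```text
time_s: 11.35
position: [0.4983, -0.1743, 0.239]
tool_rot: [[0.961, -0.278, 0.0], [-0.278, -0.961, -0.0], [0.0, 0.0, -1.0]]
ft_force: [-0.8, 0.6, 5.7]
grip_width: 0.0149
gripper_force: 71.2
time_s: 11.85
position: [0.5009, -0.175, 0.239]
tool_rot: [[0.961, -0.278, -0.001], [-0.278, -0.961, 0.0], [-0.001, 0.0, -1.0]]
ft_force: [-3.3, 0.6, 8.1]
grip_width: 0.0144
gripper_force: 71.4
[-2.84648949  1.47677994  6.17020035]
```

View pics/w4.png

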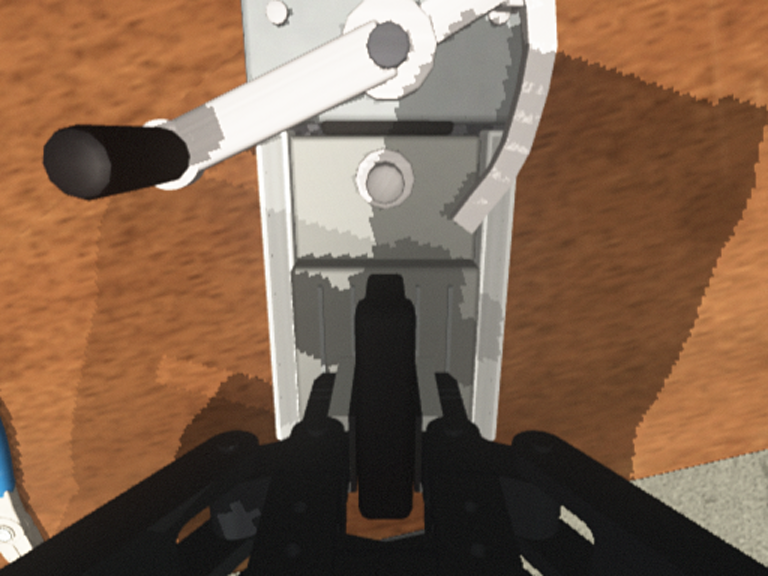

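The module is at the gasket: its front edge is at row 137 against the pad at about 128. It is centred between the rails, and the hook tip at (460,225) is still open. I'll let go and rise.

```bash
python3 -m creep '0 0 0 0 0 0 45;0 0 0 0 0 0 45;0 0 0 0 0 0 45;0 0 0 0 0 0 45;0 0 0 0 0 -0.5 45;0 0 0 0 0 -1 45;0 0 0 0 0 -2 45;0 0 0 0 0 -3.5 45;0 0 0 0 0 -4 45;0 0 0 0 0 -4 45;0 0 0 0 0 -4 45;0 0 0 0 0 -4 45'
python3 - <<'E'
from h import *
im=get_image("wrist");np.savez("w5.npz",**{k:im[k] for k in["image","depth","intrinsics","view"]})
cv2.imwrite("pics/w5.png",cv2.resize(im["image"],None,fx=1.5,fy=1.5,interpolation=cv2.INTER_CUBIC))
w=cloud(np.load("top0.npz"));m=(w[...,2]>.1)&(w[...,0]>.55)&(w[...,0]<.9)&(w[...,1]>-.35)&(w[...,1]<0)
print("tall",m.sum(),w[m][::max(1,m.sum()//8)].round(2).tolist())
print(env.observe()["position"])
E
```

```text
time_s: 13.1
position: [0.501, -0.175, 0.3573]
tool_rot: [[0.961, -0.278, -0.002], [-0.278, -0.961, 0.002], [-0.003, -0.001, -1.0]]
ft_force: [-0.3, -0.7, 0.2]
grip_width: 0.0451
gripper_force: 0.0
tall 12204 [[0.86, -0.0, 0.3], [0.81, -0.07, 0.36], [0.81, -0.13, 0.33], [0.81, -0.19, 0.3], [0.8, -0.25, 0.29], [0.79, -0.31, 0.29], [0.76, -0.0, 0.29], [0.75, -0.07, 0.29], [0.58, -0.14, 0.1]]
[ 0.50105    -0.17504426  0.35741449]
```

View pics/w5.png

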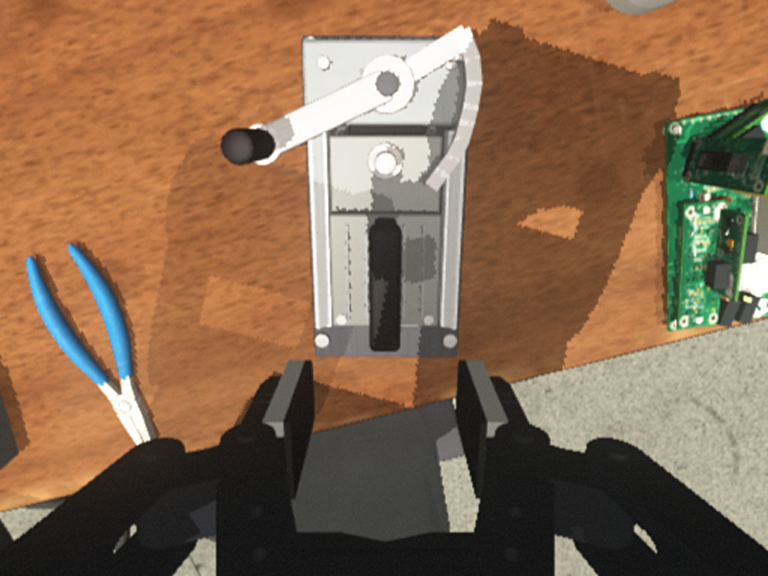

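The lever is still open, with knob top at (238,146), hub at (387,83), pin at (385,162) and the module still at the gasket. There is a tall shelf behind, so I'll check its edge and choose the hand yaw to keep the camera away from it.

Run:
```python
from h import *
im=np.load("w5.npz");f=lambda u,v,z:world(im,u/1.5,v/1.5,z)[:2]
a=np.radians(-16.13);C=np.array([[np.cos(a),np.sin(a)],[-np.sin(a),np.cos(a)]]);D=np.array([.5951,-.2019])
for n,u,v,z in [("hub",387,83,.048),("pin",385,161,.057),("knob",237,146,.101)]:
    p=f(u,v,z);print(n,p.round(4),(C@(p-D)).round(4))
w=cloud(im);m=(w[...,2]>.094)&(w[...,2]<.107)&(np.hypot(w[...,0]-.585,w[...,1]+.135)<.03)
p=w[m][:,:2].astype(np.float32);print("knob cloud",len(p),(p.mean(0)),cv2.minEnclosingCircle(p),(C@(np.array(cv2.minEnclosingCircle(p)[0])-D)).round(4))
w=cloud(np.load("top0.npz"))
for y0 in(-.35,-.3,-.25,-.2,-.15,-.1,-.05):
    m=(w[...,2]>.12)&(w[...,0]>.6)&(w[...,1]>y0)&(w[...,1]<y0+.05);print(y0,np.percentile(w[m][:,0],[0,1,5]).round(3),w[m][np.argmin(w[m][:,0])].round(3))
print(env.observe()["q"])
```

```text
hub [ 0.5961 -0.2026] [ 0.0012 -0.0004]
pin [ 0.5591 -0.1909] [-0.0376  0.0006]
knob [ 0.5855 -0.1313] [-0.0289  0.0652]
knob cloud 495 [ 0.5849675  -0.13211766] ((0.5850594639778137, -0.13116006553173065), 0.007922262884676456) [-0.0293  0.0652]
-0.35 [0.612 0.745 0.746] [ 0.612 -0.349  0.122]
-0.3 [0.745 0.745 0.746] [ 0.745 -0.299  0.274]
-0.25 [0.745 0.745 0.746] [ 0.745 -0.215  0.28 ]
-0.2 [0.745 0.745 0.746] [ 0.745 -0.155  0.278]
-0.15 [0.745 0.746 0.746] [ 0.745 -0.145  0.282]
-0.1 [0.745 0.746 0.746] [ 0.745 -0.07   0.28 ]
-0.05 [0.745 0.746 0.746] [ 0.745 -0.035  0.288]
[-3.20475627e+01  2.22029331e+01  8.19886625e+01 -1.45574151e-04
  7.59646337e+01  7.40698516e+01]
```

```bash
python3 -m creep '0 0 -1 0 0 0 45;0 0 -2 0 0 0 45;0 0 -3 0 0 0 45;0 0 -4 0 0 0 45;0 0 -5 0 0 0 45;0 0 -6 0 0 0 45;0 0 -7 0 0 0 45;0 0 -8 0 0 0 45;0 0 -9 0 0 0 45;0 0 -10 0 0 0 45;0 0 -11 0 0 0 45;0 0 -11.2 0 0 0 45' 30
python3 -m creep '0 0 -1 0 0 0 45;0 0 -2 0 0 0 45;0 0 -3 0 0 0 45;0 0 -4 0 0 0 45;0 0 -5 0 0 0 45;0 0 -6 0 0 0 45;0 0 -7 0 0 0 45;0 0 -8 0 0 0 45;0 0 -9 0 0 0 45;0 0 -10 0 0 0 45;0 0 -11 0 0 0 45;0 0 -11.3 0 0 0 45'
python3 -m creep '0 -0.5 0 0 0 0 45;0 -1.5 0 0 0 0 45;0 -1.5 0 0 0 0 45;0 -1.5 0 0 0 0 45'
cat >> h.py <<'E'
A=np.radians(-16.13);D=np.array([.5953,-.2020])
def knob(phi,r=.072):  # dock angle deg -> world xy
    t=A+np.radians(phi);return D+r*np.array([np.cos(t),np.sin(t)])
def dp(g):  # row shift to put the grasp point at world g
    o=env.observe();R=np.array(o["tool_rot"]);return np.round(R.T@(np.array(g)-o["position"]-R[:,2]*env.pinch_z)/.03,2)
E
python3 - <<'E'
from h import *
o=env.observe();print(np.round(o["tool_rot"],3),o["q"]);print(dp([.5852,-.1317,.15]),dp([.5852,-.1317,.086]))
E
```

```text
time_s: 14.35
position: [0.5011, -0.1751, 0.3579]
tool_rot: [[0.282, 0.959, -0.002], [0.959, -0.282, 0.001], [0.0, -0.002, -1.0]]
ft_force: [-0.7, 0.3, 0.3]
grip_width: 0.0452
gripper_force: 0.0
time_s: 15.55
position: [0.5011, -0.1751, 0.3582]
tool_rot: [[-0.961, 0.276, -0.001], [0.276, 0.961, 0.001], [0.001, 0.0, -1.0]]
ft_force: [0.4, 0.6, 0.0]
grip_width: 0.0448
gripper_force: 0.0
time_s: 15.95
position: [0.5009, -0.175, 0.3585]
tool_rot: [[-0.94, 0.279, 0.196], [0.273, 0.96, -0.056], [-0.204, 0.001, -0.979]]
ft_force: [-0.5, 0.7, 0.0]
grip_width: 0.0451
gripper_force: 0.0
[[-0.94   0.279  0.196]
 [ 0.273  0.96  -0.056]
 [-0.204  0.001 -0.979]] [ -32.59426881   20.5821317    84.74779729    3.72525838   63.43616211
 -107.72949701]
[-0.83  2.17  2.12] [-0.39  2.16  4.21]
```

```bash
python3 -m creep '0 0 0 -0.4 1 0.8 45;0 0 0 -0.83 2.17 1.5 45;0 0 0 -0.83 2.17 2.12 45;0 0 0 -0.7 2.17 2.7 45;0 0 0 -0.55 2.17 3.4 45;0 0 0 -0.4 2.17 4.0 45;0 0 0 -0.4 2.17 4.13 45;0 0 0 -0.4 2.17 4.13 45;0 0 0 -0.4 2.17 4.13 45;0 0 0 -0.4 2.17 4.13 45'
python3 - <<'E'
from h import *
im=get_image("scene");c=im["image"][80:200,220:380]
cv2.imwrite("pics/s6.png",cv2.resize(c,None,fx=4,fy=4,interpolation=cv2.INTER_CUBIC))
o=env.observe();R=np.array(o["tool_rot"]);print(o["position"]+R[:,2]*env.pinch_z,o["ft_force"])
E
```

```text
time_s: 16.95
position: [0.5554, -0.123, 0.2411]
tool_rot: [[-0.939, 0.278, 0.201], [0.271, 0.961, -0.058], [-0.209, -0.0, -0.978]]
ft_force: [0.1, 0.4, 0.3]
grip_width: 0.0451
gripper_force: 0.0
[ 0.58640445 -0.13199474  0.08972773] [-1.02669422  0.37722932 -0.53823461]
```

View pics/s6.png

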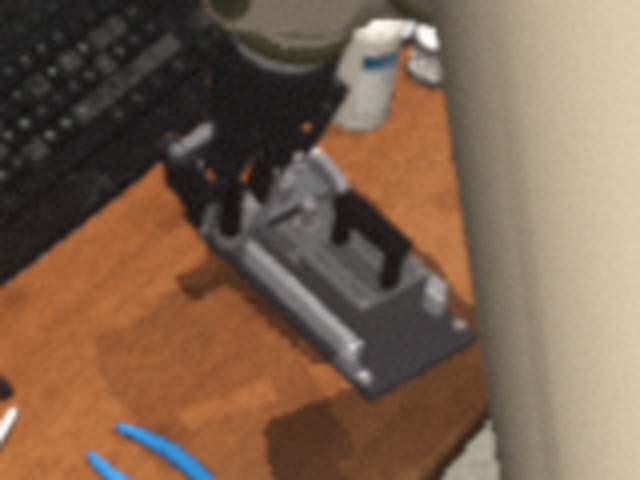

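The fingers stand either side of the knob at about (235,215). The module is in the bay at (350,240). Closing.

```bash
python3 -m creep '0 0 0 0 0 0 0;0 0 0 0 0 0 0;0 0 0 0 0 0 0;0 0 0 0 0 0 0;0 0 0 0 0 0 0;0 0 0 0 0 0 0' 30
python3 - <<'E'
from h import *
o=env.observe();R=np.array(o["tool_rot"]);print(o["position"]+R[:,2]*env.pinch_z)
for ph in range(108,17,-6):
    d=knob(ph)-knob(114.2);print(ph,np.round(R.T@np.array([*d,0])/.03,2))
E
```

```text
time_s: 17.6
position: [0.5552, -0.123, 0.2405]
tool_rot: [[-0.94, 0.278, 0.2], [0.271, 0.961, -0.058], [-0.209, -0.0, -0.978]]
ft_force: [-1.4, -0.7, 5.0]
grip_width: 0.0151
gripper_force: 30.1
[ 0.58625364 -0.13195366  0.08918731]
108 [-0.24  0.09  0.05]
102 [-0.47  0.16  0.1 ]
96 [-0.72  0.2   0.15]
90 [-0.96  0.21  0.21]
84 [-1.21  0.2   0.26]
78 [-1.45  0.16  0.31]
72 [-1.69  0.09  0.36]
66 [-1.92  0.    0.41]
60 [-2.14 -0.11  0.46]
54 [-2.34 -0.25  0.5 ]
48 [-2.53 -0.41  0.54]
42 [-2.71 -0.58  0.58]
36 [-2.86 -0.78  0.61]
30 [-2.99 -0.99  0.64]
24 [-3.11 -1.21  0.66]
18 [-3.19 -1.45  0.68]
```

```bash
python3 -m creep '0 0 0 -0.24 0.09 0.05 0;0 0 0 -0.47 0.16 0.1 0;0 0 0 -0.72 0.2 0.15 0;0 0 0 -0.96 0.21 0.21 0;0 0 0 -1.21 0.2 0.26 0;0 0 0 -1.45 0.16 0.31 0;0 0 0 -1.69 0.09 0.36 0;0 0 0 -1.92 0 0.41 0;0 0 0 -1.92 0 0.41 0;0 0 0 -1.92 0 0.41 0'
python3 - <<'E'
from h import *
o=env.observe();R=np.array(o["tool_rot"]);g=o["position"]+R[:,2]*env.pinch_z;e=g[:2]-D
print(g,np.degrees(np.arctan2(e[1],e[0])-A),np.hypot(*e),o["grip_width"])
for ph in range(60,15,-6):
    print(ph,np.round(R.T@np.array([*(knob(ph)-knob(66)),0])/.03,2))
E
```

```text
time_s: 18.6
position: [0.6127, -0.1382, 0.2405]
tool_rot: [[-0.939, 0.277, 0.203], [0.272, 0.961, -0.056], [-0.211, 0.002, -0.978]]
ft_force: [5.5, 7.4, 3.3]
grip_width: 0.0148
gripper_force: 30.6
[ 0.64412138 -0.1469303   0.08928812] 64.57179584666214 0.07359482762270264 0.014758111293701075
60 [-0.22 -0.11  0.05]
54 [-0.42 -0.25  0.09]
48 [-0.62 -0.41  0.13]
42 [-0.79 -0.59  0.17]
36 [-0.94 -0.78  0.2 ]
30 [-1.08 -0.99  0.23]
24 [-1.19 -1.22  0.25]
18 [-1.28 -1.45  0.27]
```

```bash
python3 -m creep '0 0 0 -0.22 -0.11 0.05 0;0 0 0 -0.42 -0.25 0.09 0;0 0 0 -0.62 -0.41 0.13 0;0 0 0 -0.79 -0.59 0.17 0;0 0 0 -0.94 -0.78 0.2 0;0 0 0 -1.08 -0.99 0.23 0;0 0 0 -1.19 -1.22 0.25 0;0 0 0 -1.22 -1.3 0.26 0;0 0 0 -1.22 -1.35 0.26 0;0 0 0 -1.22 -1.35 0.26 0'
python3 - <<'E'
from h import *
o=env.observe();R=np.array(o["tool_rot"]);g=o["position"]+R[:,2]*env.pinch_z;e=g[:2]-D
print(g,np.degrees(np.arctan2(e[1],e[0])-A),np.hypot(*e),o["grip_width"],o["ft_force"])
E
```

```text
time_s: 19.6
position: [0.6404, -0.187, 0.2409]
tool_rot: [[-0.936, 0.277, 0.216], [0.271, 0.961, -0.058], [-0.223, 0.005, -0.975]]
ft_force: [36.0, 7.3, -9.2]
grip_width: 0.0146
gripper_force: 35.4
[ 0.67384159 -0.19594174  0.09011343] 20.540744865483404 0.07877489301244678 0.014643516053080258 [35.99268965  7.27179553 -9.15830616]
```

```bash
python3 -m creep '0 0 0 0 0 0 45;0 0 0 0 0 0 45;0 0 0 0 0 0 45;0 0 0 0 0 0 45;0 0 0 0 0 0 45'
python3 - <<'E'
from h import *
o=env.observe();print(dp([.55,-.17,.15]))
print(o["position"]+np.array(o["tool_rot"])[:,2]*env.pinch_z)
E
```

```text
time_s: 20.1
position: [0.6363, -0.1888, 0.24]
tool_rot: [[-0.94, 0.278, 0.199], [0.272, 0.961, -0.058], [-0.208, 0.0, -0.978]]
ft_force: [0.2, 0.2, 0.7]
grip_width: 0.0451
gripper_force: 0.0
[ 3.5  -0.2  -2.83]
[ 0.66717191 -0.19767801  0.08870197]
```

```bash
python3 -m creep '0 0 0 0 0 -0.5 45;0 0 0 0 0 -1.5 45;0 0 0 0 0 -2.5 45;0 0 0 1 0 -3.5 45;0 0 0 2.2 0 -4.2 45;0 0 0 3.5 0 -4.5 45;0 0 0 4.5 0 -4.5 45;0 0 0 4.5 0 -4.5 45;0 0 0 4.5 0 -4.5 45;0 0 0 4.5 0 -4.5 45'
python3 - <<'E'
from h import *
im=get_image("wrist");np.savez("w7.npz",**{k:im[k] for k in["image","depth","intrinsics","view"]})
cv2.imwrite("pics/w7.png",cv2.resize(im["image"],None,fx=1.5,fy=1.5,interpolation=cv2.INTER_CUBIC))
E
```

```text
time_s: 21.1
position: [0.4834, -0.1445, 0.3448]
tool_rot: [[-0.939, 0.278, 0.201], [0.271, 0.961, -0.059], [-0.21, -0.0, -0.978]]
ft_force: [0.1, 0.1, -0.3]
grip_width: 0.045
gripper_force: 0.0
```

View pics/w7.png

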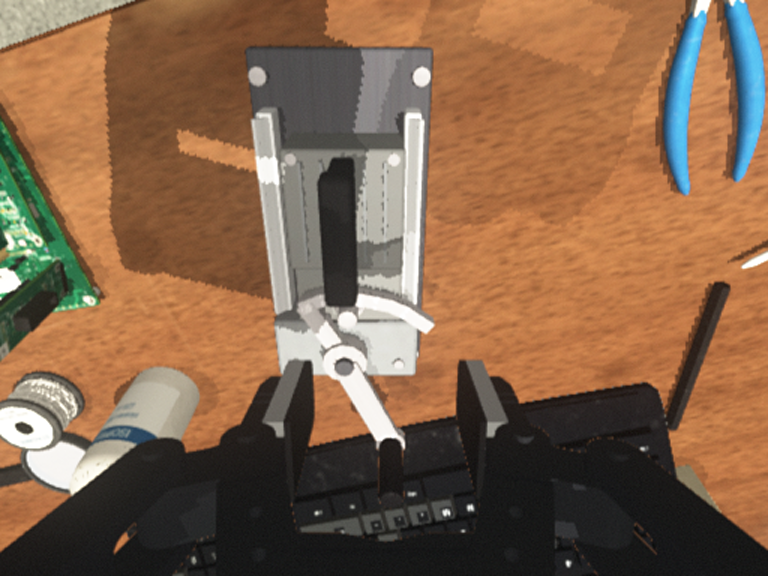

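The picture shows the hook behind the pin at (347,320), the lever swung round towards (395,440), and the module up against the block. I'll work out the angle and depth.

Run:
```python
from h import *
im=np.load("w7.npz");f=lambda u,v,z:world(im,u/1.5,v/1.5,z)[:2]
C=np.array([[np.cos(A),np.sin(A)],[-np.sin(A),np.cos(A)]])
for n,u,v,z in [("hub",344,366,.048),("pin",347,320,.057),("knobtop",390,490,.101),("armend",397,436,.061),("barback",342,162,.090),("barfront",342,302,.090),("plateL",247,48,.008),("plateR",431,48,.008)]:
    e=C@(f(u,v,z)-D);print(n,e.round(4),np.degrees(np.arctan2(e[1],e[0])).round(1))
w=cloud(im);m=(w[...,2]>.09)&(w[...,2]<.108)&(np.hypot(w[...,0]-.665,w[...,1]+.195)<.035)
p=w[m];print("knob",len(p),p.mean(0),C@(p.mean(0)[:2]-D))
m=(w[...,2]>.084)&(w[...,2]<.095)&(np.hypot(w[...,0]-.51,w[...,1]+.175)<.06)
p=w[m][:,:2].astype(np.float32);r=cv2.minAreaRect(p);print("bar",r,C@(np.array(r[0])-D))
```

```text
hub [ 0.0065 -0.0008] -6.7
pin [-0.0342  0.0032] 174.6
knobtop [0.0571 0.0282] 26.3
armend [0.0543 0.0332] 31.5
barback [-0.1351  0.0069] 177.1
barfront [-0.0661  0.0041] 176.5
plateL [-0.1732 -0.0477] -164.6
plateR [-0.1733  0.0494] 164.1
knob 314 [ 0.66337256 -0.19192921  0.0982915 ] [0.06259496 0.0285861 ]
bar ((0.5039742588996887, -0.17215609550476074), (0.016242805868387222, 0.06525864452123642), 73.47815704345703) [-0.09602176  0.00329716]
```

The knob's y while gripped (27.7 mm on a 72 mm radius) puts it at about 22.6°, which is the closed end stop. The bar and pin put the module origin at about -75 mm, so it is seated. The hand is clear, so I'm handing in.

```bash
python3 -c "
from rig import job
print(job.close_job())"
```

```text
the job is handed in; nothing more can be done
None
```

I handed the job in at about 21 s; no verdict came back, but my measurements put the wide module seated against the block, the cam at its closed stop (about 1.6 rad), the hand clear, and the narrow module untouched.

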